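Set the winder's air metering valve to its index marker

ROBOT

A 6-joint arm with a two-finger parallel gripper is mounted at the origin on the work surface. World frame = base frame: x ahead of the robot, y to its left, z up, the work surface at z = 0. Lengths are in m, angles in rad, forces in N, time in s.
With the tool pointing down it reaches from about 0.275 to 0.875 m from the base axis. Payload 12.5 kg.
Tool frame: the origin (TCP) lies on the centre line of the jaws, within the pads' length; the fingertips stand r.finger_overhang ahead of it and the grasp point (between the pads) lies 3 mm ahead of it (r.finger_overhang is the distance from the TCP to the fingertips, in m); z points along the fingers, y is the line along which they close (so a half turn about z gives the same grasp; the last joint's range is limited). The gripper opens to 85 mm and grips with 20 to 120 N. Pads are 22 mm wide; open, the fingers measure 114 mm over their backs; the gripper's body (76 mm by 85 mm) begins 54 mm behind the grasp point. The pads swing forward as they close: fully open they stand 13 mm farther back than shut.
Start: joints at [-1.313, 0.351, 1.652, -0, 1.139, -0.085], TCP at [0.185, -0.518, 0.253] pointing down, gripper open.
Joint ranges: [-2.75, 2.75], [-0.79, 2.1], [0.01, 2.65], [-1.57, 4.71], [0.07, 3.14], [-2.87, 2.87]. Speed limits (rad/s): [2.22, 2.22, 2.79, 3.14, 3.14, 3.14].

INTERFACE

Orientations are given as a unit quaternion [x, y, z, w].
In Python, from cell import r, optics gives the robot as it stands. The module is installed in compiled form; this text tells all that it offers. Calls block until the motion is done:
- r.move_to(position, orientation): joint-space move of the TCP to a pose.
- r.move_linear(position, rot=None, vel=0.15): straight line of the TCP; rot=None keeps the orientation; vel is the mean speed in m/s.
- r.set_joints(angles): joint-space move.
- r.set_gripper(opening, squeeze=None): opening from 0.0 (shut) to 1.0 (fully open); squeeze is the grip in N (None keeps the last); returns when the fingers have stopped.
- r.sleep(seconds).
- r.inverse_kinematics(position, orientation): joint angles nearest the present ones, or None.
- optics.get_image(name): name is "scene" or "top" or "wrist"; returns a dict with "pixels" (384x512x3 uint8, red, green, blue), "depth" (384x512 float32, m along the optical axis (not along the pixel's ray), 0 where there is no reading), "fx", "fy", "cx", "cy" (pixels), "camera_from_world" (4x4, takes a point from world to camera coordinates); the wrist camera has in their place "mount" (4x4, takes a point from camera to tool coordinates, whose origin is the TCP and whose axes are the flange's). Camera axes: x right, y down, z forward; pixel columns grow to the right and rows downward; lengths in m; the calibration is good to about 2 mm. A picture is of the moment at which its call begins: read the wrist's pose just before it.
A pose or a line that the arm cannot do raises r.PlanningError and nothing moves.
- r.hand_in(): hands the job in; it is judged then, once.
Readings, each from a call of its own:
- r.current_t(): time.
- r.current_q(): joint angles.
- r.current_qvel(): joint speeds.
- r.current_effort(): joint torques, N m.
- r.current_tool_pos(): TCP position.
- r.current_ee_rot(): TCP orientation.
- r.current_contact_force(): force on the tool from outside, world axes, zero at the start.
- r.current_torque(): the same for the moment, N m.
- r.current_opening(): opening from 0.0 (shut) to 1.0 (fully open).
- r.current_finger_force(): force on a finger pad.
Only numpy, scipy, OpenCV 4.12 (cv2) and the standard library are available. Lean on these libraries where they do the work, as an engineer would, in place of code of your own. Each camera call takes 0.05 s, during which the arm holds its last target. There are 200 camera calls.

TASK

On the sloping air-control console, first turn the bar-handled metering valve clockwise until it is fully shut on its stop, then open it anticlockwise until its pointer nose lines up with the tab of the dark steel index marker on the white dial below it, and let go. Leave the index marker, the small round bleed knob and the things lying on the bench as they are.

Things in the scene. Friction and masses are not known exactly. Their poses are not given: they have to be found in the camera images.
- console: blue console fixed on the bench, 166 mm deep, 300 wide; origin at the centre of its underside, z up, x away from its low front. Its grey panel (200 mm along the slope) slopes down towards -x: face centre 100 mm above the origin, outward normal 35 degrees from vertical towards -x. A gauge 54 mm across, 18 high, stands at the panel's upper +y corner.
- valve (a joint): opening of the valve handle, rad: 0 = fully shut on a hard stop (nose points to the console's -y side, right seen from the robot), grows anticlockwise seen facing the panel; pi/2 = nose straight up the slope, pi = to the +y side; open stop at 3.3. Stiff: stays where it is left.
- valve_grip (a point): centre of the grip bar, on the valve's axis, 50 mm out from the panel. Black bar 56 mm long (x), 12 thick (y), 24 deep (z), a thinner pointer nose on its +x end reaching 43 mm from the axis; on a steel stem up to 24 mm across. Site z = valve axis = panel's outward normal, x = along the bar to the nose; turns with it.
- valve_nose (a point): tip of the pointer nose, 43 mm from the valve's axis and 43 mm out from the panel; turns with the handle
- marker (a joint): angle of the index marker on the same axis and scale as valve, rad (where the valve is to be set, 1.9 to 2.8); stiff, not to be moved
- marker_tab (a point): top of the outer tab of the dark steel index marker, 50 mm from the valve's axis, 11 mm out from the panel's face; the tab is 10 x 7 mm. Site z = outward normal, x = from the valve's axis out through the tab.
- bleed (a joint): small round bleed knob on the panel, 30 mm across, 24 mm high, 148 mm from the valve's axis at the -y side; its angle, rad, 0 at the start; to be left alone
- spool: spool of copper wire standing on the bench, 72 mm across, 60 mm high; origin at the centre of its underside
- tape: roll of paper tape lying on the bench, 100 mm across, hole 76 mm, 24 mm high; origin at the centre of its underside
- tkey: dark steel T-handled key lying on the bench in front of the console, stem 100 mm along x, cross bar 70 mm at its -x end, 12 mm thick; origin under the middle of the stem

How it is judged:
By the outcome, as a careful person would: the job done as asked, in the order asked, and still so for the second after the job is handed in, with the robot touching nothing.
It also fails if it takes over 54 s, if anything falls off the work surface, if the arm or the gripper's body presses on something with over 40 N, if the wrist force passes 120 N, or if a joint passes its speed limit or range.

## Working session

There is one attempt and no reset: what is moved stays moved. The work goes in short steps, each a Python script; the robot and the scene stay as the last script left them, time stands still between calls to the robot, and variables do not carry over. Pictures are saved under pics/ and viewed, at most 10 in all, crops included, and the job is handed in when it is done.

```bash
mkdir -p pics
cat > h.py <<'E'
import numpy as np, cv2
from cell import r, optics
from scipy.spatial.transform import Rotation as R
def snap(n,f):
    im=optics.get_image(n); cv2.imwrite(f'pics/{f}.png',im['pixels'][:,:,::-1])
    d={k:v for k,v in im.items() if not isinstance(v,str)}
    np.savez(f'pics/{f}.npz',**d); return im
def pts(im,T=None):
    d=im['depth']; v,u=np.mgrid[:d.shape[0],:d.shape[1]]
    P=np.stack([(u-im['cx'])/im['fx']*d,(v-im['cy'])/im['fy']*d,d],-1)
    M=np.linalg.inv(im['camera_from_world']) if T is None else T
    return P@M[:3,:3].T+M[:3,3]
E
python3 - <<'E'
from h import *
a=snap('scene','s0');b=snap('top','t0')
for i in(a,b): print(i['fx'],i['cx'],np.linalg.inv(i['camera_from_world'])[:3].round(3).tolist())
cv2.imwrite('pics/both.png',cv2.resize(np.vstack([a['pixels'],b['pixels']])[:,:,::-1],(448,672))[:600]) if 0 else None
print(r.current_t(),r.finger_overhang,r.current_opening())
E
```

```text
428.31454854181493 254.35595735963486 [[-0.879, 0.359, -0.313, 0.803], [0.476, 0.64, -0.604, 0.569], [-0.017, -0.68, -0.733, 0.762]]
462.94529072817994 260.33411171436546 [[0.029, -0.988, 0.15, 0.38], [-0.999, -0.032, -0.021, 0.042], [0.025, -0.15, -0.988, 1.078]]
0.1 0.022 1.0053566142208543
```

View pics/s0.png

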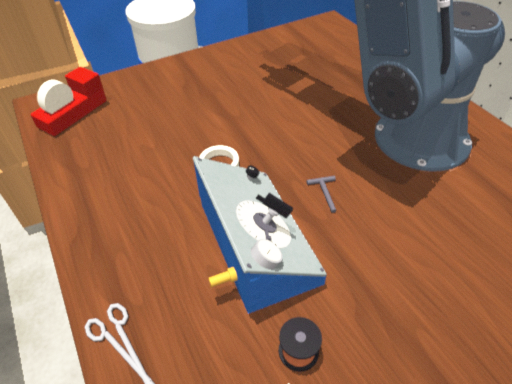

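View pics/t0.png

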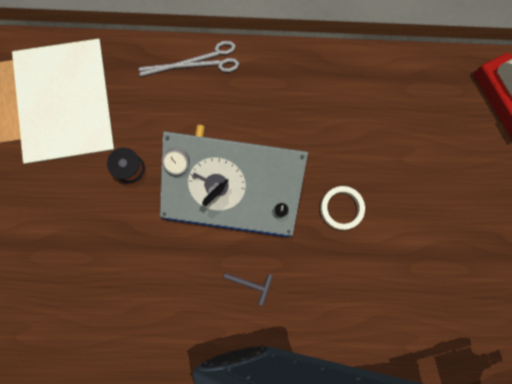

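The scene view shows the console with its black bar valve at about (270,208) over the white dial. In the top view the dial is at (217,184), the bleed knob at (281,210) and the marker tab near (194,177). I'll enlarge this area and fit the panel plane.

Run:
```python
from h import *
def ld(f): return dict(np.load(f'pics/{f}.npz'))
a=ld('s0');b=ld('t0')
A=cv2.resize(a['pixels'][180:280,210:310],(400,400),interpolation=3)
B=cv2.resize(b['pixels'][130:230,160:260],(400,400),interpolation=3)
cv2.imwrite('pics/crop.png',np.hstack([A,B])[:,:,::-1])
P=pts(b);Q=pts(a)
p=np.r_[P[140:230,245:270].reshape(-1,3)]
c=np.median(p,0)
for _ in range(6):
    _,_,V=np.linalg.svd(p-p.mean(0),full_matrices=False); n=V[2]*np.sign(V[2,2]); e=(p-p.mean(0))@n; 
    c=p.mean(0); p=p[abs(e)<max(.003,0.5*abs(e).max())]
print(len(p),c,n,np.degrees(np.arccos(n[2])),np.degrees(np.arctan2(-n[1],-n[0])))
# panel mask -> corners
def h(X): return (X-c)@n
for nm,X,D in(('top',P,b),('scene',Q,a)):
    m=((abs(h(X))<.004)&(D['depth']>0)).astype(np.uint8)
    k,l,s,_=cv2.connectedComponentsWithStats(m); i=1+s[1:,4].argmax()
    q=X[l==i]; ex=np.cross([0,0,1],n);ex/=np.linalg.norm(ex);ey=np.cross(n,ex)
    uv=np.c_[(q-c)@ex,(q-c)@ey].astype(np.float32); rc=cv2.minAreaRect(uv); print(nm,s[i,4],h(q).mean(),rc, c+rc[0][0]*ex+rc[0][1]*ey)
```

```text
276 [0.54680475 0.02969848 0.12137541] [ 0.03009986 -0.99938195  0.01815833] 88.95954723009532 91.72514003694512
top 1195 -1.9379540479895006e-05 ((0.24704867601394653, -0.27002203464508057), (0.41383445262908936, 1.6177560091018677), 56.41073226928711) [ 0.79388906  0.03223491 -0.14860211]
scene 535 -2.0830305698833447e-05 ((0.23930174112319946, -0.11950142681598663), (0.016870420426130295, 0.32572141289711), 87.62451934814453) [0.78606335 0.03473365 0.00189368]
```

View pics/crop.png

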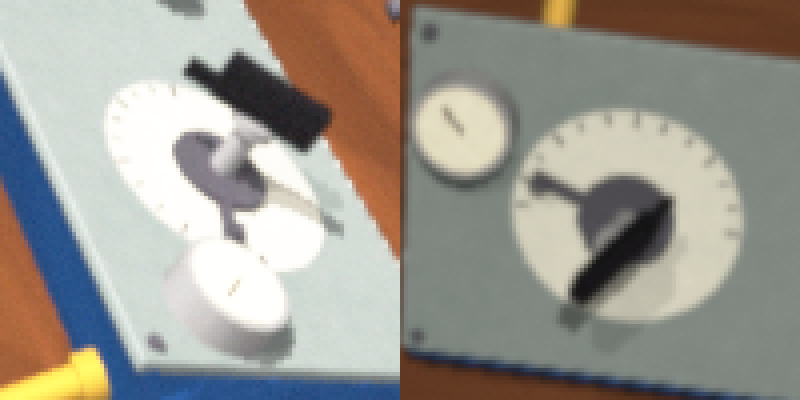

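The crop shows the bar with its nose up-right at top-crop (668,203), so it starts about 0.7 rad open. The marker tab is at top-crop (540,185) and scene-crop (232,228). The first plane fit was bad, so I'll refit robustly.

```bash
cat >> h.py <<'E'
def plane(P,m,th=.003,tilt=35):
    q=P[m]; rng=np.random.default_rng(0); best=None
    for _ in range(800):
        s=q[rng.choice(len(q),3,False)]; n=np.cross(s[1]-s[0],s[2]-s[0]); L=np.linalg.norm(n)
        if L<1e-5: continue
        n/=L; n*=np.sign(n[2])
        if abs(np.degrees(np.arccos(n[2]))-tilt)>6: continue
        k=abs((q-s[0])@n)<th
        if best is None or k.sum()>best.sum(): best=k
    for _ in range(5):
        c=q[best].mean(0); n=np.linalg.svd(q[best]-c,full_matrices=False)[2][2]; n*=np.sign(n[2]); best=abs((q-c)@n)<th
    return c,n,best.sum()
E
python3 - <<'E'
from h import *
def ld(f): return dict(np.load(f'pics/{f}.npz'))
for f,(r0,r1,c0,c1) in dict(t0=(130,240,155,310),s0=(150,285,190,330)).items():
    D=ld(f);P=pts(D); m=np.zeros(D['depth'].shape,bool); m[r0:r1,c0:c1]=1; m&=D['depth']>0
    hs=cv2.cvtColor(D['pixels'],cv2.COLOR_RGB2HSV)
    g=m&(hs[...,1]<60)&(hs[...,2]>90)
    c,n,k=plane(P,g); print(f,g.sum(),k,c,n,np.degrees(np.arccos(n[2])),'yaw',np.degrees(np.arctan2(-n[1],-n[0])))
    h=np.where(m,(P-c)@n,9)
    ex=np.cross([0,0,1],-n)*-1;  # toward console... 
    yv=np.cross([0,0,1],[-n[0],-n[1],0]);yv/=np.linalg.norm(yv); xv=np.cross(yv,n)
    mm=((abs(h)<.005)&m&(hs[...,1]<80)).astype(np.uint8); k,l,s,_=cv2.connectedComponentsWithStats(mm); i=1+s[1:,4].argmax()
    q=P[l==i]; uv=np.c_[(q-c)@xv,(q-c)@yv].astype(np.float32)
    rc=cv2.minAreaRect(uv); o=c+rc[0][0]*xv+rc[0][1]*yv; print(rc,'centre',o)
    # bar pixels: dark & 35..66 out
    b=m&(h>.030)&(h<.075)&(hs[...,2]<90); q=P[b]; print('bar',b.sum(),h[b].min(),h[b].max(),q.mean(0), 'rel', ((q-o)@np.c_[xv,yv,n]).mean(0))
    u=((q-o)@np.c_[xv,yv]); _,_,V=np.linalg.svd(u-u.mean(0)); print('dir',V[0],'ext',np.ptp(u@V[0]),np.ptp(u@V[1]))
E
```

```text
t0 11252 9615 [0.54913982 0.0787212  0.10227499] [-0.56973767  0.06112632  0.81955022] 34.96020580711168 yaw -6.1237556813108265
((-0.006818339228630066, 0.007351681590080261), (0.3004154562950134, 0.20480865240097046), 89.9603271484375) centre [0.54436799 0.08662704 0.09836803]
bar 226 0.03637911933355485 0.06510255696784265 [0.52141785 0.11624168 0.14939353] rel [0.00794741 0.02699742 0.05670375]
dir [-0.78590813  0.61834328] ext 0.06981723957320565 0.012543367533938678
s0 8306 6302 [0.55969034 0.09962039 0.10996416] [-0.56950216  0.06326673  0.81955147] 34.960080752309594 yaw -6.339069806948506
((-0.013718396425247192, -0.014697983860969543), (0.20264239609241486, 0.3012722432613373), 0.022670047357678413) centre [0.54689332 0.08625363 0.10210344]
bar 376 0.03083124557828571 0.06329718114309679 [0.51891225 0.11643422 0.14429453] rel [-0.00134697  0.02690661  0.05242248]
dir [0.89198441 0.45206617] ext 0.2949594265773259 0.06379001348646157
```

```bash
cat >> h.py <<'E'
yaw=np.radians(-6.2); t=np.radians(35)
X0=np.array([np.cos(yaw),np.sin(yaw),0]);YV=np.array([-np.sin(yaw),np.cos(yaw),0]);N=-np.sin(t)*X0+np.cos(t)*np.array([0,0,1]);XV=np.cross(YV,N)
O=np.array([.5455,.0865,.1003])
def d(th): return -np.cos(th)*YV+np.sin(th)*XV
def rot(th,s=1):
    x=s*d(th); z=-N; return R.from_matrix(np.c_[x,np.cross(z,x),z]).as_quat()
E
python3 - <<'E'
from h import *
def ld(f): return dict(np.load(f'pics/{f}.npz'))
for f,(r0,r1,c0,c1) in dict(t0=(150,220,180,255),s0=(190,280,230,300)).items():
    D=ld(f);P=pts(D); rel=(P-O)@np.c_[XV,YV,N]
    m=np.zeros(D['depth'].shape,bool); m[r0:r1,c0:c1]=1; hs=D['pixels'].astype(int)
    w=m&(abs(rel[...,2])<.008)&(hs.min(-1)>190 if f=='t0' else hs.min(-1)>225)
    print(f,w.sum(),cv2.minEnclosingCircle(rel[w][:,:2].astype(np.float32)), np.percentile(rel[w],[1,99],axis=0).round(4).tolist(), D['pixels'][170,215])
C=O+.027*YV
print(X0,N,C)
for s in(1,-1):
  for th in(0,.9,1.57,2.2,2.8):
    for hh in (.05,.2):
      q=r.inverse_kinematics(C+hh*N,rot(th,s)); print(s,th,hh,None if q is None else np.round(q,3))
E
```

```text
t0 17 ((-0.008413142524659634, 0.021990131586790085), 0.0416831411421299) [[-0.0375, -0.009, -0.0034], [0.0262, 0.0591, 0.0031]] [214 209 190]
s0 1110 ((0.0023669861257076263, 0.06817933171987534), 0.12491612881422043) [[-0.0593, -0.034, -0.0006], [0.101, 0.1147, 0.0032]] [210 218 212]
[ 0.99415096 -0.10799936  0.        ] [-0.57022157  0.06194589  0.81915204] [0.54841598 0.11334208 0.1003    ]
1 0 0.05 [ 0.216  0.358  2.141 -1.274  0.193 -1.604]
1 0 0.2 [ 0.302 -0.025  2.202 -0.549  0.454 -2.297]
1 0.9 0.05 [ 0.216  0.358  2.141 -1.274  0.193 -2.504]
1 0.9 0.2 None
1 1.57 0.05 None
1 1.57 0.2 [ 0.302 -0.025  2.202 -0.549  0.454  2.416]
1 2.2 0.05 [ 0.216  0.358  2.141 -1.274  0.193  2.48 ]
1 2.2 0.2 [ 0.302 -0.025  2.202 -0.549  0.454  1.786]
1 2.8 0.05 [ 0.216  0.358  2.141 -1.274  0.193  1.88 ]
1 2.8 0.2 [ 0.302 -0.025  2.202 -0.549  0.454  1.186]
-1 0 0.05 [ 0.216  0.358  2.141 -1.274  0.193  1.538]
-1 0 0.2 [ 0.302 -0.025  2.202 -0.549  0.454  0.845]
-1 0.9 0.05 [ 0.216  0.358  2.141 -1.274  0.193  0.638]
-1 0.9 0.2 [ 0.302 -0.025  2.202 -0.549  0.454 -0.055]
-1 1.57 0.05 [ 0.216  0.358  2.141 -1.274  0.193 -0.032]
-1 1.57 0.2 [ 0.302 -0.025  2.202 -0.549  0.454 -0.725]
-1 2.2 0.05 [ 0.216  0.358  2.141 -1.274  0.193 -0.662]
-1 2.2 0.2 [ 0.302 -0.025  2.202 -0.549  0.454 -1.355]
-1 2.8 0.05 [ 0.216  0.358  2.141 -1.274  0.193 -1.262]
-1 2.8 0.2 [ 0.302 -0.025  2.202 -0.549  0.454 -1.955]
```

Run:
```python
from h import *
C=O+.027*YV
def view(name,p):
    r.move_to(p,rot(1.57,-1)); r.sleep(.3)
    T=np.eye(4);T[:3,:3]=R.from_quat(r.current_ee_rot()).as_matrix();T[:3,3]=r.current_tool_pos()
    im=snap('wrist',name); W=T@im['mount']; np.save(f'pics/{name}_W.npy',W); return im,W
i1,W=view('w1',C+.20*N)
print(im:=i1['mount'].round(3).tolist(), i1['fx'])
i2,W2=view('w2',C+.20*N+.05*YV)
cv2.imwrite('pics/w12.png',cv2.resize(np.hstack([i1['pixels'],i2['pixels']]),(800,300))[:,:,::-1])
print(r.current_t(),r.current_contact_force(),r.current_torque())
```

```text
[[-0.0, -0.96, -0.279, 0.071], [1.0, -0.0, -0.0, 0.0], [-0.0, -0.279, 0.96, -0.121], [0.0, 0.0, 0.0, 1.0]] 268.3637071492839
3.5667 [ 0.21024933 -0.15808224  0.02553989] [-0.01573408  0.25809908 -0.02842991]
```

View pics/w12.png

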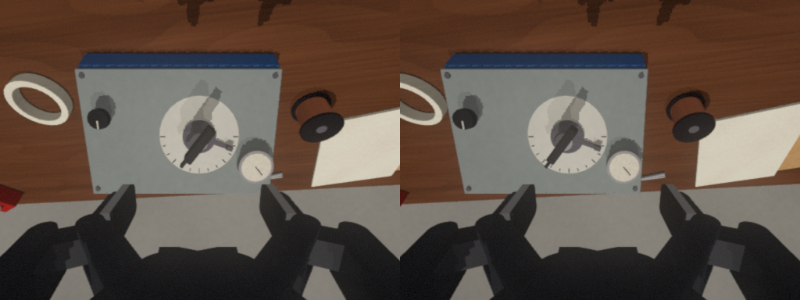

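Both wrist views show the dial (at about 200,135 and 568,135), with the nose pointing down-left towards upslope/-y and the marker tab to the right. I'll enlarge them to read pixels.

Run:
```python
from h import *
o=[]
for f,(x,y) in dict(w1=(200,105),w2=(158,105)).items():
    im=np.load(f'pics/{f}.npz')['pixels'][y:y+120,x:x+120]
    o.append(cv2.resize(im,(400,400),interpolation=cv2.INTER_CUBIC))
o=np.clip(np.hstack(o).astype(float)*1.5,0,255).astype(np.uint8)
cv2.imwrite('pics/wc.png',o[:,:,::-1])
```

```text
(no output)
```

View pics/wc.png

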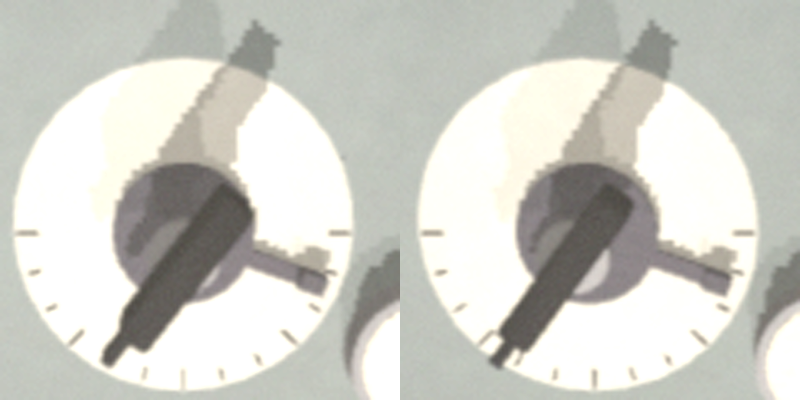

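```bash
cat >> h.py <<'E'
def ray(f,x,y,hh):
    D=np.load(f'pics/{f}.npz'); W=np.load(f'pics/{f}_W.npy')
    v=W[:3,:3]@np.array([(x-D['cx'])/D['fx'],(y-D['cy'])/D['fy'],1]); p=W[:3,3]
    k=(hh-(p-O)@N)/(v@N); return (p+k*v-O)@np.c_[XV,YV,N]
E
python3 - <<'E'
from h import *
def px(f,x,y): 
    x0=200 if f=='w1' else 158
    return (x+.5)*.3-.5+x0,(y+.5)*.3-.5+105
F=dict(w1=dict(L=(27,232),Rr=(342,232),B=(183,380),tab=(314,280),nose=(107,360),barend=(240,197),edge=[(13,232),(353,232),(183,390),(184,57),(60,104),(305,104)]),
 w2=dict(L=(31,232),Rr=(346,232),B=(194,380),tab=(317,280),nose=(95,362),barend=(217,197),edge=[(17,232),(358,232),(192,390),(188,57),(66,104),(310,104)]))
from scipy.optimize import least_squares
for f,k in F.items():
    for hh in (0,.003):
        e=np.array([ray(f,*px(f,*p),hh)[:2] for p in k['edge']])
        s=least_squares(lambda v:np.hypot(*(e-v[:2]).T)-v[2],[0,.03,.05]); print(f,hh,s.x.round(4),np.abs(s.fun).max().round(4))
    c=s.x[:2]
    print({n:ray(f,*px(f,*k[n]),.003)[:2].round(4).tolist() for n in('L','Rr','B')})
    tb=ray(f,*px(f,*k['tab']),.011)[:2]-c; print('tab',tb,np.hypot(*tb),np.arctan2(tb[0],-tb[1]))
    ns=ray(f,*px(f,*k['nose']),.045)[:2]-c; print('nose',ns,np.hypot(*ns),np.arctan2(ns[0],-ns[1]))
    # direct depth
    D=np.load(f'pics/{f}.npz');P=(pts(D,np.load(f'pics/{f}_W.npy'))-O)@np.c_[XV,YV,N]
    u,v=px(f,*k['tab']); print('depth tab',P[int(round(v)),int(round(u))].round(4))
    m=np.zeros(P.shape[:2],bool);m[100:230,150:330]=1; b=m&(P[...,2]>.055)&(P[...,2]<.07)
    q=P[b]; rc=cv2.minAreaRect(q[:,:2].astype(np.float32)); print('bar',b.sum(),rc,np.median(q[:,2]))
    g=m&(np.hypot(P[...,0]-c[0],P[...,1]-c[1])<.09)&(np.hypot(P[...,0]-c[0],P[...,1]-c[1])>.06); print('panel h',np.median(P[g][:,2]))
E
```

```text
w1 0 [-0.0001  0.0288  0.0625] 0.0006
w1 0.003 [-0.0008  0.0288  0.0619] 0.0006
{'L': [-0.0006, -0.0278], 'Rr': [-0.0004, 0.0865], 'B': [0.0571, 0.0288]}
tab [0.01615046 0.04710609] 0.04979780317571215 2.8112989919997475
nose [ 0.0338092  -0.02510127] 0.04210862358106895 0.9321518028982156
depth tab [0.0162 0.0763 0.0096]
bar 663 ((0.0001261252909898758, 0.028413496911525726), (0.012143365107476711, 0.05552930012345314), 52.417789459228516) 0.060966826815785954
panel h -0.0007115412590748988
w2 0 [-0.0001  0.0293  0.0626] 0.0013
w2 0.003 [-0.0008  0.0297  0.062 ] 0.0013
{'L': [-0.0007, -0.0278], 'Rr': [-0.0005, 0.0866], 'B': [0.057, 0.0291]}
tab [0.01609304 0.04635693] 0.04907087326291146 2.8074545888433806
nose [ 0.03443621 -0.02661881] 0.04352486681719382 0.9127438775292316
depth tab [0.0157 0.0764 0.0111]
bar 638 ((7.329322397708893e-05, 0.028719648718833923), (0.011966446414589882, 0.05527658388018608), 52.6741943359375) 0.06098353773783445
panel h -0.0007029651738478197
```

The measurements agree. Valve axis at panel (0, 0.029), θ≈0.918, marker ≈2.81, bar top 61 mm out. I'll grasp it now.

```bash
cat >> h.py <<'E'
C=O+.0289*YV-.0001*XV-.0005*N
def st(s=''):
    f=r.current_contact_force();m=r.current_torque()
    print(s,'t%.1f'%r.current_t(),'F',np.round(f,1),'Mn %.2f'%(np.array(m)@N),'op %.3f'%r.current_opening(),'ff',np.round(r.current_finger_force(),1),'q6 %.3f'%r.current_q()[5])
def turn(dth):
    q=np.array(r.current_q() if not hasattr(turn,'q') else turn.q); q[5]-=dth; turn.q=q; r.set_joints(q)
E
python3 - <<'E'
from h import *
r.set_gripper(.55,100)
r.move_to(C+.13*N,rot(.918,-1))
r.move_linear(C+.063*N,vel=.08); r.sleep(.2); st('at')
print(((r.current_tool_pos()-C)@np.c_[XV,YV,N]).round(4))
r.set_gripper(0,100); r.sleep(.2); st('grip')
for k in range(5): turn(-.15); r.sleep(.1); st(k)
print(((r.current_tool_pos()-C)@np.c_[XV,YV,N]).round(4), r.current_q())
np.save('q.npy',turn.q)
E
```

```text
at t5.9 F [-0.4  0.8 -0.5] Mn 0.03 op 0.548 ff 0.0 q6 0.525
[0.0002 0.0001 0.0633]
grip t6.5 F [-5.   2.5  7.1] Mn -0.01 op 0.116 ff 97.8 q6 0.526
0 t6.9 F [-0.7  0.1  2.3] Mn 0.01 op 0.116 ff 98.8 q6 0.672
1 t7.2 F [-0.5  1.8  3.1] Mn 0.03 op 0.114 ff 98.9 q6 0.821
2 t7.6 F [0.3 3.  3.3] Mn 0.03 op 0.113 ff 98.9 q6 0.971
3 t8.0 F [1.8 4.8 2.5] Mn 0.07 op 0.114 ff 98.8 q6 1.121
4 t8.3 F [3.4 4.8 4.3] Mn -0.09 op 0.112 ff 98.8 q6 1.269
[0.0007 0.0005 0.0634] [ 0.2273572   0.32676035  2.14836435 -1.17341301  0.20533979  1.26853546]
```

Run:
```python
from h import *
turn.q=np.load('q.npy')
for k in range(9):
    turn(-.03); r.sleep(.1); st(k)
    if abs(np.dot(r.current_torque(),N))>1.2: break
np.save('q.npy',turn.q)
snap('wrist','w3'); im=snap('scene','s3')
a=cv2.imread('pics/w3.png'); b=im['pixels'][180:280,210:310,::-1]
cv2.imwrite('pics/c3.png',np.hstack([a[60:360,100:450],cv2.resize(b,(300,300),interpolation=3)]))
```

```text
0 t8.7 F [3.  4.8 3.9] Mn -0.05 op 0.115 ff 98.8 q6 1.298
1 t9.1 F [3.6 5.1 3.3] Mn -0.08 op 0.117 ff 98.8 q6 1.328
2 t9.4 F [3.6 5.  5. ] Mn -0.11 op 0.116 ff 98.8 q6 1.358
3 t9.8 F [2.6 3.6 3.2] Mn -0.05 op 0.113 ff 98.7 q6 1.388
4 t10.1 F [3.3 4.8 4.6] Mn -0.07 op 0.114 ff 98.7 q6 1.418
5 t10.4 F [3.  4.5 3.3] Mn 0.06 op 0.109 ff 98.7 q6 1.448
6 t10.8 F [3.1 4.  3.5] Mn 1.08 op 0.113 ff 99.9 q6 1.477
7 t11.2 F [4.2 3.  4.6] Mn 1.82 op 0.114 ff 107.0 q6 1.508
```

View pics/c3.png

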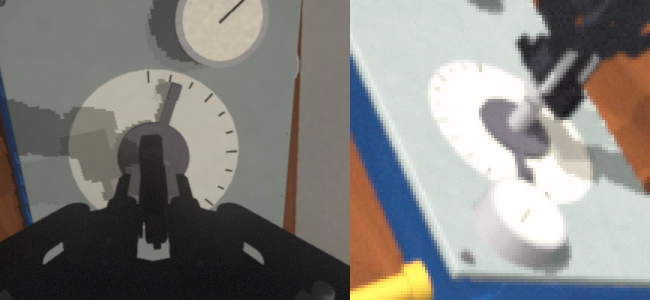

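The stop is hit: the moment rises sharply at q6≈1.445, within about 0.01 rad of the expected zero. Next I'll open to near the marker and look.

Run:
```python
from h import *
turn.q=np.load('q.npy')
tgt=1.445-2.78
while turn.q[5]-tgt>1e-6:
    turn(min(.35,turn.q[5]-tgt)); 
r.sleep(.2); st()
np.save('q.npy',turn.q)
r.set_gripper(.55); r.sleep(.2)
r.move_linear(C+.14*N,vel=.1)
def view(name,p):
    r.move_to(p,rot(1.57,-1)); r.sleep(.3)
    T=np.eye(4);T[:3,:3]=R.from_quat(r.current_ee_rot()).as_matrix();T[:3,3]=r.current_tool_pos()
    im=snap('wrist',name); np.save(f'pics/{name}_W.npy',T@im['mount']); return im
i=view('w4',C+.16*N-.02*XV); st()
P=(pts(i,np.load('pics/w4_W.npy'))-C)@np.c_[XV,YV,N]
m=(np.hypot(P[...,0],P[...,1])<.06)&(P[...,2]>.055)&(P[...,2]<.07); q=P[m]
vv,uu=np.nonzero(m); print(uu.min(),uu.max(),vv.min(),vv.max())
print(cv2.minAreaRect(q[:,:2].astype(np.float32)))
x0,y0=int(uu.mean())-50,int(vv.mean())-60; print(x0,y0)
cv2.imwrite('pics/c4.png',np.clip(cv2.resize(i['pixels'][y0:y0+130,x0:x0+170],None,fx=4,fy=4,interpolation=2)[:,:,::-1]*1.4,0,255))
```

```text
t15.1 F [ 2.  -3.7  7.5] Mn 0.14 op 0.115 ff 99.4 q6 -1.329
 t18.1 F [-0.8 -0.1 -0.1] Mn -0.02 op 0.551 ff 0.0 q6 -0.516
222 283 204 236
((0.0004069330170750618, -0.00046729668974876404), (0.055898986756801605, 0.012612379156053066), 69.01910400390625)
202 160[ WARN:0@11.947] global loadsave.cpp:1063 imwrite_ Unsupported depth image for selected encoder is fallbacked to CV_8U.
```

View pics/c4.png

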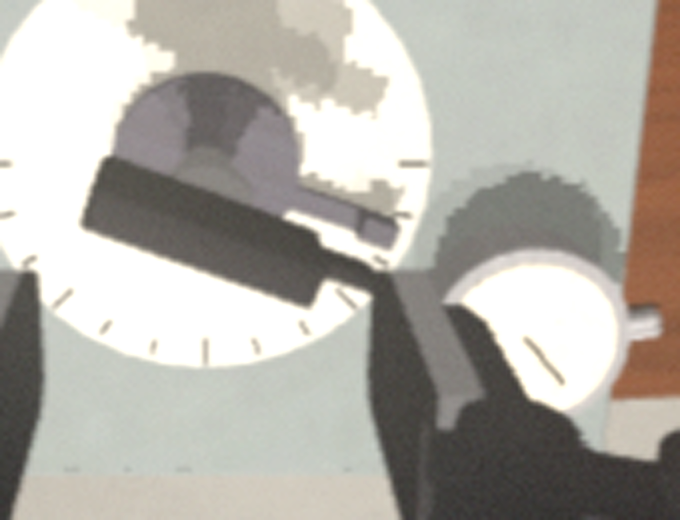

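The handle has followed: by depth its bar is at 2.775. The tab is at crop (378,228), slightly further round. I'll measure the marker precisely in the three wrist views.

Run:
```python
from h import *
c=((C-O)@np.c_[XV,YV,N])[:2]
def ang(p): p=p[:2]-c; return np.hypot(*p).round(4),np.arctan2(p[0],-p[1]).round(4)
px=lambda x,y:((x+.5)/4-.5+202,(y+.5)/4-.5+160)
print('tab',ang(ray('w4',*px(378,229),.0105)),'ticks',[(ray('w4',*px(*p),.0025)[:2]-c).round(4) for p in((413,163),(3,163),(206,351))])
# hub centre (marker disc) and arm by colour+depth
for f in('w1','w2','w4'):
    D=np.load(f'pics/{f}.npz');W=np.load(f'pics/{f}_W.npy');P=(pts(D,W)-C)@np.c_[XV,YV,N]
    rr=np.hypot(P[...,0],P[...,1]); th=np.arctan2(P[...,0],-P[...,1])
    m=(rr>.044)&(rr<.056)&(P[...,2]>.0075)&(P[...,2]<.02)&(th>2.4)&(th<3.1)
    print(f,m.sum(),P[m].mean(0).round(4),np.median(th[m]).round(4),(P[m].max(0)-P[m].min(0)).round(4))
    v=D['pixels'].astype(int); a=(rr>.030)&(rr<.044)&(th>2.5)&(th<3.1)&(abs(P[...,2])<.02)&(v[...,2]>v[...,0]+3)&(v.sum(-1)<330)
    print('  arm',a.sum(),np.median(th[a]).round(4),P[a].mean(0).round(4))
    b=(rr<.06)&(P[...,2]>.055)&(P[...,2]<.07); rc=cv2.minAreaRect(P[b][:,:2].astype(np.float32)); print('  bar',rc)
```

```text
tab (np.float64(0.0491), np.float64(2.8169)) ticks [array([-0.0004,  0.0566]), array([-0.0005, -0.0549]), array([0.0562, 0.0002])]
w1 52 [0.0172 0.0461 0.0105] 2.7872 [0.0083 0.0108 0.0034]
  arm 0 nan [nan nan nan]
  bar ((0.00022612884640693665, -0.0004865005612373352), (0.01214336697012186, 0.05552929639816284), 52.41779327392578)
w2 51 [0.0172 0.0465 0.0106] 2.7891 [0.009  0.0097 0.0045]
  arm 0 nan [nan nan nan]
  bar ((0.00017329305410385132, -0.00018035247921943665), (0.011966445483267307, 0.05527658015489578), 52.67420196533203)
w4 68 [0.0172 0.0463 0.0105] 2.7878 [0.0094 0.0106 0.0045]
  arm 0 nan [nan nan nan]
  bar ((0.0004069330170750618, -0.00046729668974876404), (0.055898986756801605, 0.012612379156053066), 69.01910400390625)
  return _methods._mean(a, axis=axis, dtype=dtype,
  ret = ret.dtype.type(ret / rcount)
<stdin>:13: RuntimeWarning: Mean of empty slice.
  ret = um.true_divide(
```

The valve reads 2.775–2.78 and the marker 2.79–2.81, so one small nudge of +0.017 rad is worth doing.

Run:
```python
from h import *
turn.q=np.load('q.npy')
r.move_to(C+.13*N,rot(2.78,-1))
r.move_linear(C+.063*N,vel=.08); r.set_gripper(0,100); r.sleep(.2); st('grip')
turn.q=np.array(r.current_q()); turn.q[5]=1.445-2.78; turn(.017); r.sleep(.3); st('turned')
r.set_gripper(.55); r.sleep(.2); r.move_linear(C+.14*N,vel=.1)
r.move_to(C+.2*N-.02*XV,rot(1.57,-1)); r.sleep(.3)
T=np.eye(4);T[:3,:3]=R.from_quat(r.current_ee_rot()).as_matrix();T[:3,3]=r.current_tool_pos()
i=snap('wrist','w5'); P=(pts(i,T@i['mount'])-C)@np.c_[XV,YV,N]
rr=np.hypot(P[...,0],P[...,1]); b=(rr<.06)&(P[...,2]>.055)&(P[...,2]<.07); print(cv2.minAreaRect(P[b][:,:2].astype(np.float32)))
th=np.arctan2(P[...,0],-P[...,1]); m=(rr>.044)&(rr<.056)&(P[...,2]>.0075)&(P[...,2]<.02)&(th>2.4)&(th<3.1); print('tab',m.sum(),P[m].mean(0))
n=(rr>.034)&(rr<.046)&(P[...,2]>.036)&(P[...,2]<.055)&(th>2.4); print('nose',n.sum(),np.median(th[n]))
vv,uu=np.nonzero(b); x0,y0=int(uu.mean())-90,int(vv.mean())-70
cv2.imwrite('pics/c5.png',np.clip(cv2.resize(i['pixels'][y0:y0+130,x0:x0+190],None,fx=4,fy=4,interpolation=2)[:,:,::-1]*1.4,0,255).astype(np.uint8)); st()
```

```text
grip t20.9 F [-4.2 -2.4  9.4] Mn -0.10 op 0.115 ff 97.9 q6 -1.336
turned t21.4 F [-1.8 -1.7  3.1] Mn 0.03 op 0.113 ff 100.0 q6 -1.352
((0.0003705041017383337, -0.00029692426323890686), (0.05577724054455757, 0.012631050311028957), 70.92224884033203)
tab 52 [0.01720015 0.04606567 0.01048025]
nose 48 2.8142287850848455
 t24.4 F [ 1.5 -0.2  0.3] Mn -0.01 op 0.550 ff 0.0 q6 -0.638
```

View pics/c5.png

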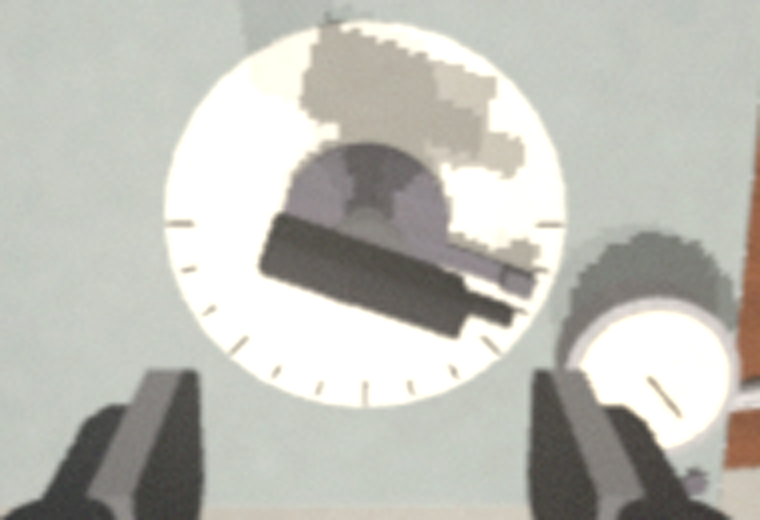

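The bar and nose now lie parallel to the marker arm, with the nose tip at (512,316) beside the tab at (516,278). That agrees with the depth readings, valve about 2.80 and marker about 2.79–2.81. The gripper is clear, so I'm handing in.

```bash
python3 -c "
from cell import r
print(r.hand_in())"
```

```text
the job is handed in; nothing more can be done
None
```

I turned the valve clockwise onto its shut stop, opened it to about 2.80 rad in line with the marker (measured at 2.79–2.81), let go with the gripper clear, and handed the job in at about 24 s.

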